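# Flip the ratchet to loosen and back the clamp bolt off to its stop

### The arm

A 6-joint arm with a two-finger parallel gripper is mounted at the origin on a cart in front of the work surface, level with it; the furniture and walls round the work are solid. World frame = base frame: x ahead of the robot, y to its left, z up, the work surface at z = 0. Lengths are in m, angles in rad, forces in N, time in s.
With the tool pointing down it reaches from about 0.3 to 0.775 m from the base axis. Payload 14.6 kg.
Tool frame: the origin (TCP) lies between the finger pads; the fingertips stand 22 mm ahead of it and the grasp point (between the pads) lies 3 mm ahead of it (ctrl.tip_reach is the distance from the TCP to the fingertips, in m); z points along the fingers, y is the direction in which the jaws open and shut (so a half turn about z gives the same grasp; the last joint's range is limited). The gripper opens to 94 mm and grips with 3 to 60 N. Pads are 16 mm wide; open, the fingers measure 119 mm over their backs; the gripper's body (75 mm by 177 mm) begins 78 mm behind the grasp point.
Start: joints at [-0.067, 0.3, 1.521, -0, 1.321, -0.067], TCP at [0.55, -0, 0.227] pointing down, gripper open.
Joint ranges: [-3.03, 3.03], [-0.79, 2.21], [0.23, 2.52], [-1.04, 4.18], [0, 3.07], [-2.55, 2.55]. Speed limits (rad/s): [2.22, 2.22, 2.57, 3.14, 3.14, 3.14].

### API

Orientations are given as [roll, pitch, yaw] about the fixed x, y, z axes, in that order (R = Rz(yaw) Ry(pitch) Rx(roll)).
In Python, from station import ctrl gives the robot as it stands. The module is installed in compiled form; this text tells all that it offers.
- The arm moves only by the shell command python3 -m creep 'ROWS' [OPENING] [FORCE]. ROWS is a JSON object of lists of equal length, an entry for each row: "xyz": the shift along the tool's x, y, z in mm, a list of three; "spin": the turn about the tool's z in rad. In form: {"xyz": [[tx, ty, tz], ...], "spin": [spin, ...]}. A call has 1 to 5 rows; each row shifts and turns the commanded pose from where the row before left it, along the tool's axes as they then stand; what a row does not reach is not made up. A row lasts 1/8 s, in which the tool goes at most 62.5 mm and 10.7 degrees, less where a joint would pass 70% of its speed; a pose out of reach is approached as far as the arm can. A call with a gripper value outside its range is refused whole. OPENING is the finger opening in mm, from 0 to 94, set as the call begins (- or left out, the last holds). The fingers move at their own pace and stop on an object; FORCE is the grip in N (left out, the last holds). Time passes only in rows, so rows that do not move let the fingers close. It gives the time, the measured TCP pose, the force and the opening at its end, in the units of the state.
- ctrl.get_obs(): the state, without advancing time (a new reading comes with each control period).
- ctrl.camera(name): name is "scene" or "side" or "wrist"; returns the picture (384x512x3 uint8, red, green, blue); there is no depth.
- ctrl.camera_model(name): a dict with "fx", "fy", "cx", "cy" (pixels), "R" (3x3) and "t" (3): a world point X has camera coordinates R X + t. Camera axes: x right, y down, z forward; pixel columns grow to the right and rows downward; lengths in m; the calibration is good to about 2 mm. A picture is of the moment at which its call begins: read the wrist's pose just before it. camera_model takes no time and is no camera call; for the wrist camera it gives the pose at the moment of the call.
- ctrl.hand_in(): hands the job in, once; it reports no verdict.
The state is a dict: "time_s": time; "qpos": joint angles; "joint_vel": joint speeds; "tau": joint torques, N m; "ee_pos": TCP position; "eef_rot": TCP orientation; "force": force on the tool from outside, world axes, zero at the start; "moment": the same for the moment, N m; "grip_width": finger opening in m.
Only numpy, scipy, OpenCV 4.12 (cv2) and the standard library are available. Lean on these libraries where they do the work, as an engineer would, in place of code of your own. Each camera call takes 0.05 s, during which the arm holds its last target.

### The job

The ratchet wrench on the clamp bolt is still set to tighten. Flip its green direction lever fully over to the loosening side (anticlockwise seen from above), then work the wrench's handle back and forth to back the bolt off until its yellow lug rests against the red stop pin. Feel for the end and do not force anything, turn the bolt only with the wrench, let go, and leave the bottle and the screwdriver where they are.

Things in the scene. Friction and masses are not known exactly. Their poses are not given: they have to be found in the camera images.
- clamp: Screw clamp fixed to the desk: aluminium base plate 12 mm thick (136 mm wide in front, 92 mm at the back, from 60 mm in front of the bolt axis to 122 mm behind it), steel strap pressing a blue sensor block. It does not move. Origin: on the upright bolt axis at desk height; z up, -x towards the robot and the handle. Posts and pin: see ratchet and stop_pin.
- stop_pin (a point): Top of the red stop pin, 7 mm thick, fixed on the strap 36 mm behind the bolt axis, 54 mm above the desk.
- bolt_axis (a point): Centre of the top of the wrench's round steel head (51 mm across, 56 to 78 mm above the desk), on the bolt axis. From the head a steel neck 20 mm wide, 59 to 75 mm above the desk, leads to 74 mm from the axis; then comes the round grey and black handle.
- bolt (a joint): Angle of the upright hex bolt under the wrench, rad, growing anticlockwise seen from above (loosening). 0 is fully tight; at 1.8 its yellow lug (9 mm wide, to 41 mm from the axis) meets the stop pin: a hard end. Starts between 0.5 and 1.0. Stays where left; takes about 0.7 N m to turn. Turn it only through the wrench.
- lug (a point): Middle of the top of the bolt's yellow lug, 37 mm from the bolt axis, 51 mm above the desk; it turns with the bolt.
- ratchet (a joint): Swing of the wrench about the bolt axis, rad, positive anticlockwise seen from above; 0: handle along the clamp's -x. Two steel posts (10 mm thick, 68 mm high, 70 mm from the axis, 0.83 rad either side of the clamp's -x) stop it hard at -0.6 and +0.6. The wrench cannot come off the bolt. Its own friction is about 0.25 N m (0.45 while clicking), so it stays where it is left.
- grip (a point): On the handle's centre line, 135 mm from the bolt axis, 67 mm above the desk. The handle is round, 20 to 22 mm thick, to 200 mm from the axis. Lever on loosen: an anticlockwise swing turns the bolt after up to 0.4 rad of idle play (18 teeth a turn), a clockwise swing clicks back without it. Lever on tighten: the other way round. Half way: drives both ways.
- lever (a joint): Green direction lever on top of the head, rad, relative to the wrench. 0: tighten (as it starts), leaning 0.5 rad clockwise of the handle's direction, seen from above; 0.5: along the handle; 1.0: loosen, leaning 0.5 rad anticlockwise. Hard ends at 0 and 1.0. Stays where left; takes about 0.08 N m (3 N near its tip).
- lever_tip (a point): On the lever's fin, 34 mm from its upright pivot, 90.5 mm above the desk. The fin is 8 mm thick, 81 to 99 mm above the desk, and reaches 36 mm from the pivot, out over the neck; the pivot is 10 mm from the bolt axis towards the handle.
- screwdriver: Red-handled screwdriver, 176 mm long, 24 mm thick, lying to the left of the clamp; origin under its middle. Leave alone.
- bottle: Small white dropper bottle with a red nozzle, 46 mm across, 136 mm high, standing upright left of the clamp's back part; origin at the middle of its underside. Leave alone.

How it is judged:
By the outcome, as a careful person would: the job done as asked, in the order asked, and still so for the second after the job is handed in, with the robot touching nothing.
It also fails if it takes over 72 s, if anything falls off the work surface, if the arm or the gripper's body presses on something with over 40 N, if the wrist force passes 120 N, or if a joint passes its speed limit or range.

## Working session

There is one attempt and no reset: what is moved stays moved. The work goes in short steps, Python scripts to look and compute and a shell command to move; the robot and the scene stay as the last step left them, time stands still between calls to the robot, and variables do not carry over. Pictures are saved under pics/ and viewed, and the job is handed in when it is done.

```bash
mkdir -p pics
python3 - <<'E'
from station import ctrl
import cv2
o=ctrl.get_obs(); print(o)
for n in ("scene","side","wrist"):
    m=ctrl.camera_model(n); im=ctrl.camera(n)
    cv2.imwrite(f"pics/{n}0.png",im[:,:,::-1]); print(n,m)
E
```

```text
{'time_s': 0.0, 'qpos': array([-6.66104366e-02,  3.00469546e-01,  1.52157093e+00, -5.37236290e-05,
        1.32071075e+00, -6.66130448e-02]), 'joint_vel': array([-1.32124389e-03, -4.12522201e-05,  4.31707282e-04,  1.76565612e-03,
       -1.53829280e-03,  4.52133107e-04]), 'tau': array([-1.53750298e-03, -5.31805658e+01, -3.52735734e+01,  7.07558286e-02,
        2.43994006e-02, -4.79655944e-05]), 'ee_pos': array([ 5.49762788e-01, -5.82015767e-06,  2.26891465e-01]), 'eef_rot': array([-3.14043318e+00, -2.51977763e-05,  1.57081225e+00]), 'force': array([ 0.16648226, -0.73901998, -0.35483283]), 'moment': array([-0.02237553, -0.00670655,  0.01402548]), 'grip_width': 0.0939139692739748}
scene {'fx': 415.2601447300697, 'fy': 415.2601447300697, 'cx': 257.06805731559814, 'cy': 187.48297019257345, 'R': array([[-0.79321179, -0.60891428, -0.00620156],
       [-0.36125463,  0.47874364, -0.80018724],
       [ 0.49021439, -0.63247761, -0.59971821]]), 't': array([0.64267826, 0.07419012, 0.85787553])}
side {'fx': 349.4544102100678, 'fy': 349.4544102100678, 'cx': 256.3725414676872, 'cy': 185.34546644495094, 'R': array([[-0.95068299, -0.31015989,  0.00164122],
       [-0.16852064,  0.51208234, -0.84224252],
       [ 0.26038941, -0.80098222, -0.53909632]]), 't': array([ 0.61420639, -0.0385054 ,  1.06103543])}
wrist {'fx': 295.93557144593774, 'fy': 295.93557144593774, 'cx': 259.19086410169916, 'cy': 191.75400089658692, 'R': array([[ 9.99999603e-01,  6.25109663e-04, -6.34784193e-04],
       [ 7.60322226e-04, -9.70184564e-01,  2.42366114e-01],
       [-4.64352425e-04, -2.42366501e-01, -9.70184654e-01]]), 't': array([-0.55088898, -0.02634356,  0.38946408])}
```

View pics/scene0.png

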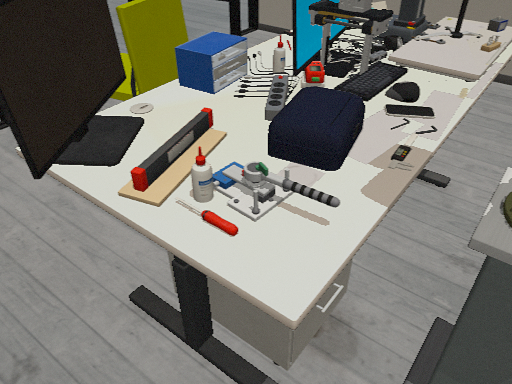

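View pics/side0.png

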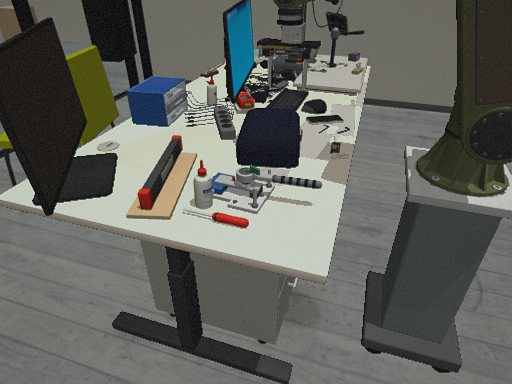

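View pics/wrist0.png

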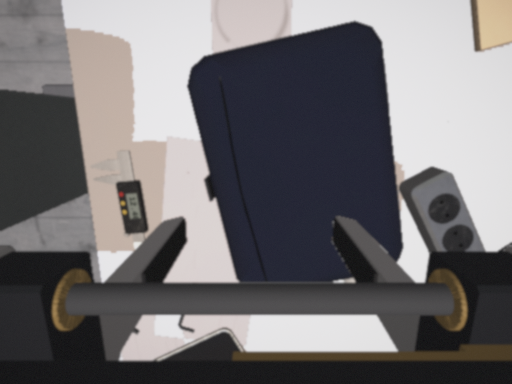

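```bash
cat > h.py <<'E'
import numpy as np
def ray(m,u,v):
    d=np.array([(u-m['cx'])/m['fx'],(v-m['cy'])/m['fy'],1.]); R=np.array(m['R']);t=np.array(m['t'])
    return -R.T@t, R.T@d
def onz(m,u,v,z):
    c,d=ray(m,u,v); return c+d*(z-c[2])/d[2]
def proj(m,X):
    p=np.array(m['R'])@np.array(X)+m['t']; return np.array([m['cx']+m['fx']*p[0]/p[2],m['cy']+m['fy']*p[1]/p[2]])
E
python3 - <<'E'
import cv2
a=cv2.imread('pics/scene0.png')[140:240,170:350]; cv2.imwrite('pics/sc0z.png',cv2.resize(a,None,fx=4.4,fy=4.4,interpolation=cv2.INTER_CUBIC))
a=cv2.imread('pics/side0.png')[155:235,180:330]; cv2.imwrite('pics/sd0z.png',cv2.resize(a,None,fx=5,fy=5,interpolation=cv2.INTER_CUBIC))
E
```

```text
(no output)
```

View pics/sc0z.png

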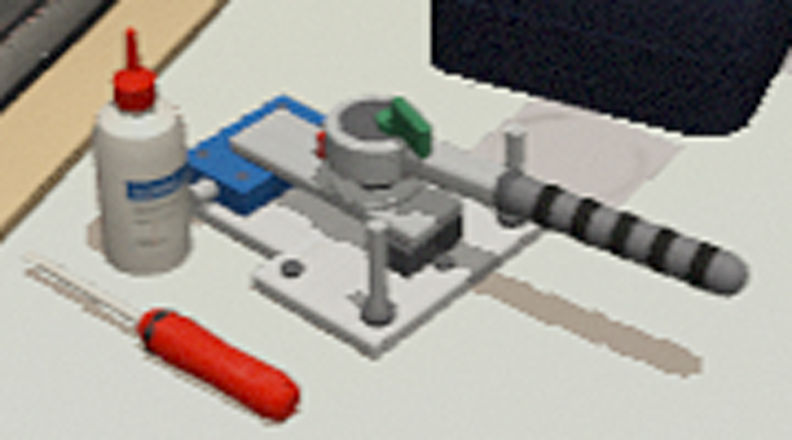

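View pics/sd0z.png

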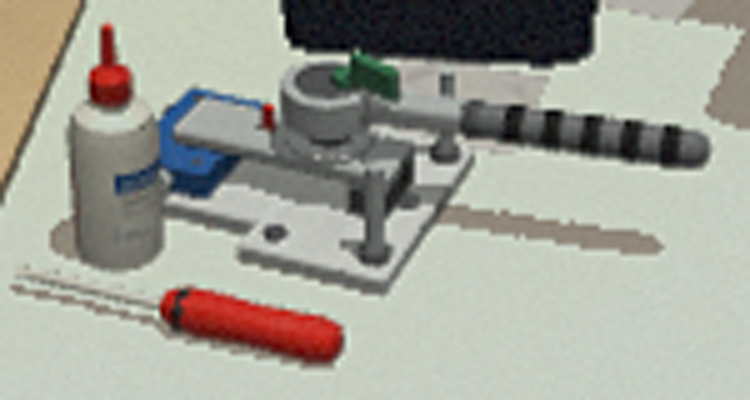

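Run:
```python
from station import ctrl
from h import *
S=ctrl.camera_model('scene');D=ctrl.camera_model('side')
z=lambda u,v:(170+u/4.4,140+v/4.4)
w=lambda u,v:(180+u/5,155+v/5)
for n,zz,a,b in [('head',.078,(373,122),(322,88)),('hend',.067,(730,272),(695,150)),('hstart',.067,(505,198),(470,118)),('postL',.068,(377,225),(375,172)),('postR',.068,(515,133),(447,75)),('pin',.054,(322,136),(268,106)),('cornL',.012,(376,350),(385,286)),('levtip',.099,(420,125),(398,70))]:
    print(n,onz(S,*z(*a),zz).round(4),onz(D,*w(*b),zz).round(4))
```

```text
head [0.5715 0.3182 0.078 ] [0.5721 0.3272 0.078 ]
hend [0.3819 0.3038 0.067 ] [0.3802 0.3088 0.067 ]
hstart [0.4931 0.3184 0.067 ] [0.4957 0.3145 0.067 ]
postL [0.5275 0.3722 0.068 ] [0.5259 0.3795 0.068 ]
postR [0.5189 0.2722 0.068 ] [0.5189 0.2774 0.068 ]
pin [0.6063 0.3158 0.054 ] [0.6073 0.316  0.054 ]
cornL [0.5142 0.391  0.012 ] [0.5154 0.3954 0.012 ]
levtip [0.5334 0.3314 0.099 ] [0.5294 0.3319 0.099 ]
```

```bash
python3 -m creep '{"xyz": [[60,-10,0],[60,-15,0],[60,-15,0],[60,-10,0],[10,0,0]], "spin": [0,0,0,0,0]}' 0 10; python3 -m creep '{"xyz": [[0,0,0],[0,0,0]], "spin": [0,0]}'
cat > snap.py <<'E'
import sys,cv2,pickle
from station import ctrl
n,f=sys.argv[1:3]
o=ctrl.get_obs(); m=ctrl.camera_model(n); im=ctrl.camera(n)
pickle.dump(m,open(f'pics/{f}.pkl','wb'))
b=im[:,:,::-1].copy(); cv2.imwrite(f'pics/{f}_raw.png',b)
if len(sys.argv)>3:
    x,y,w,h=map(int,sys.argv[3].split(',')); b=b[y:y+h,x:x+w]; k=min(800/w,600/h); b=cv2.resize(b,None,fx=k,fy=k,interpolation=cv2.INTER_CUBIC); print('scale',k)
cv2.imwrite(f'pics/{f}.png',b)
print(o['time_s'],o['ee_pos'].round(4),o['eef_rot'].round(3),o['force'].round(2),o['grip_width'],o['qpos'].round(2))
E
python3 snap.py wrist w1
```

```text
time_s: 0.78
ee_pos: [0.4989, 0.2529, 0.2271]
eef_rot: [-3.141, -0.0, 1.575]
force: [0.6, -0.9, 0.1]
grip_width: 0.0475
time_s: 1.02
ee_pos: [0.5004, 0.2487, 0.2274]
eef_rot: [-3.141, 0.0, 1.569]
force: [0.6, -0.4, -0.3]
grip_width: 0.0277
1.025 [0.5004 0.2487 0.2274] [-3.141  0.     1.569] [ 0.57 -0.38 -0.3 ] 0.02773817141493688 [ 0.4   0.32  1.5  -0.    1.33  0.4 ]
```

View pics/w1.png

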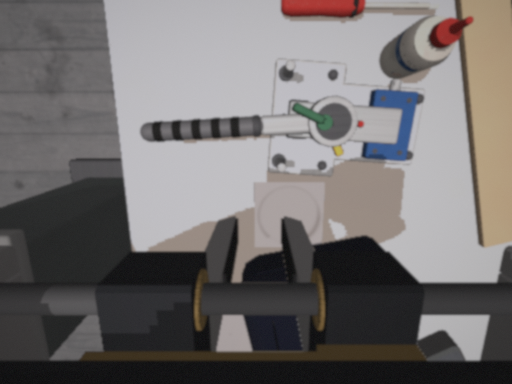

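```bash
cat > meas.py <<'E'
import sys,cv2,pickle,numpy as np
from h import *
f=sys.argv[1]; m=pickle.load(open(f'pics/{f}.pkl','rb')); b=cv2.imread(f'pics/{f}_raw.png')
hsv=cv2.cvtColor(b,cv2.COLOR_BGR2HSV)
def comp(lo,hi,z,name,minA=6):
    k=cv2.inRange(hsv,lo,hi); n,l,s,c=cv2.connectedComponentsWithStats(k)
    for i in range(1,n):
        if s[i,4]>=minA: print(name,s[i],c[i].round(1),onz(m,*c[i],z).round(4))
    return k
k=comp((22,120,80),(32,255,255),.051,'yellow')
comp((0,150,80),(6,255,255),.054,'red')
k=comp((45,90,40),(85,255,255),.095,'green',40)
g=np.argwhere(k)[:,::-1]
if len(g)>20:
    r=cv2.minAreaRect(g.astype(np.float32)); p=cv2.boxPoints(r); print('green box',[onz(m,*q,.099).round(4)[:2] for q in p])
E
python3 meas.py w1
python3 - <<'E'
import cv2,pickle
from h import *
b=cv2.imread('pics/w1_raw.png'); m=pickle.load(open('pics/w1.pkl','rb'))
g=cv2.medianBlur(cv2.cvtColor(cv2.resize(b[60:180,270:400],None,fx=4,fy=4,interpolation=cv2.INTER_CUBIC),cv2.COLOR_BGR2GRAY),5)
c=cv2.HoughCircles(g,cv2.HOUGH_GRADIENT,1,60,param1=80,param2=25,minRadius=80,maxRadius=120)
print(c)
for q in c[0][:4]: print(onz(m,270+q[0]/4,60+q[1]/4,.078).round(4))
for n,u,v,z in [('hend',143,131.5,.067),('hstart',262,126,.067),('postL',291,67,.068),('postR',281,169,.068)]: print(n,onz(m,u,v,z).round(4))
a=cv2.resize(b[50:190,130:430],None,fx=2.65,fy=2.65,interpolation=cv2.INTER_CUBIC); cv2.imwrite('pics/w1z.png',a)
E
```

```text
yellow [334 146   8   9  53] [337.6 150.2] [0.5897 0.2825 0.051 ]
red [ 282    0   74   16 1086] [318.2   7. ] [0.5605 0.4247 0.054 ]
red [357   0   7  13  70] [360.1   5.8] [0.6021 0.4258 0.054 ]
red [464  17   8   8  40] [467.8  20.4] [0.7114 0.4127 0.054 ]
red [435  19  27  27 449] [446.7  31.9] [0.6918 0.4021 0.054 ]
red [359 122   3   4  12] [360.  123.5] [0.6113 0.3117 0.054 ]
green [295 105  37  24 222] [316.  117.6] [0.5555 0.318  0.095 ]
green box [array([0.5323, 0.3222]), array([0.537 , 0.3318]), array([0.5701, 0.3162]), array([0.5656, 0.3063])]
[[[243.5 239.5  83.8]]]
[0.5738 0.3158 0.078 ]
hend [0.3795 0.304  0.067 ]
hstart [0.5046 0.3095 0.067 ]
postL [0.5334 0.3669 0.068 ]
postR [0.5252 0.2641 0.068 ]
```

View pics/w1z.png

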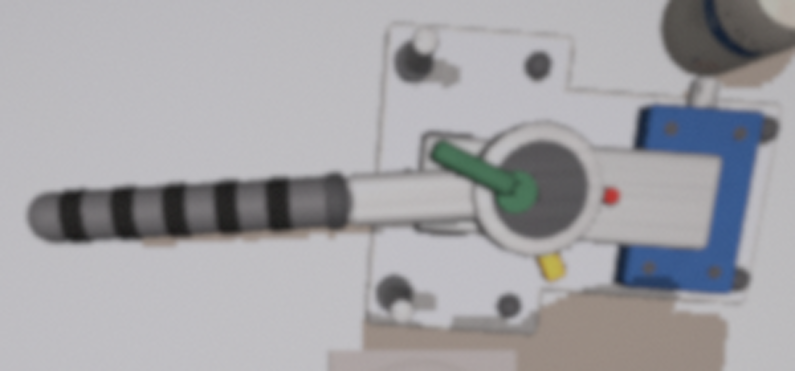

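```bash
python3 -m creep '{"xyz": [[50,15,0],[56,18,0],[0,0,50],[0,0,50],[0,0,19]], "spin": [0,0,0,0,0]}'; python3 -m creep '{"xyz": [[0,0,0],[0,0,0]], "spin": [0,0]}'; python3 snap.py wrist w2; python3 meas.py w2
```

```text
time_s: 1.7
ee_pos: [0.5326, 0.3544, 0.1057]
eef_rot: [-3.138, 0.002, 1.569]
force: [0.2, 0.0, 0.5]
grip_width: 0.0005
time_s: 1.95
ee_pos: [0.534, 0.3562, 0.1108]
eef_rot: [3.139, -0.002, 1.57]
force: [0.7, -0.5, -0.2]
grip_width: 0.0007
1.95 [0.534  0.3562 0.1108] [ 3.139e+00 -2.000e-03  1.570e+00] [ 0.72 -0.51 -0.16] 0.0007288420480896754 [ 0.53  0.61  1.36 -0.    1.17  0.53]
red [ 249   86  100   27 2409] [298.5  98.7] [0.5626 0.4383 0.054 ]
red [351  89  10  21 136] [355.2  99.2] [0.6018 0.4379 0.054 ]
red [468 165  40  36 938] [485.4 182.5] [0.703 0.379 0.054]
red [352 261   7   7  29] [355.1 264.2] [0.6116 0.3127 0.054 ]
```

View pics/w2.png

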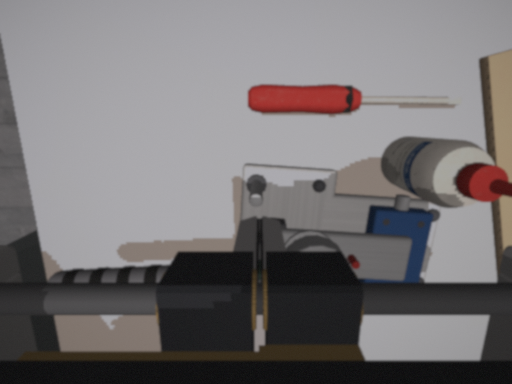

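```bash
python3 -m creep '{"xyz": [[-6,0,0],[-5,0,0],[-4,0,0],[-4,0,0],[-4,0,0]], "spin": [0,0,0,0,0]}'; python3 -m creep '{"xyz": [[-3,0,0],[-3,0,0],[-3,0,0]], "spin": [0,0,0]}'; python3 snap.py scene s2 200,130,120,90
```

```text
time_s: 2.62
ee_pos: [0.5323, 0.3332, 0.1085]
eef_rot: [-3.14, -0.001, 1.571]
force: [-9.3, 5.3, 4.0]
grip_width: 0.0006
time_s: 3.0
ee_pos: [0.5324, 0.3242, 0.1083]
eef_rot: [-3.14, -0.0, 1.571]
force: [-4.6, 3.9, 0.2]
grip_width: -0.0001
scale 6.666666666666667
3.0 [0.5324 0.3242 0.1083] [-3.14  -0.     1.571] [-4.63  3.88  0.15] -8.377581022836662e-05 [0.49 0.58 1.42 0.   1.15 0.49]
```

View pics/s2.png

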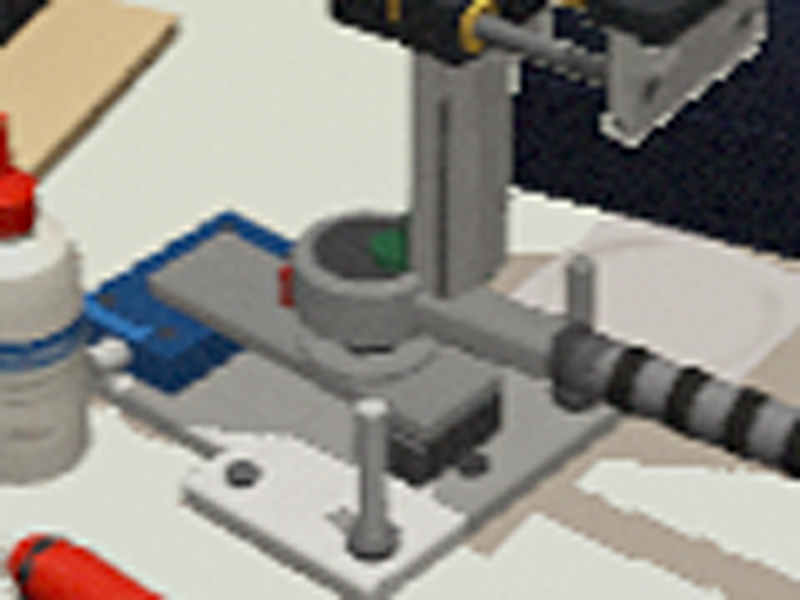

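```bash
python3 -m creep '{"xyz": [[-3,0,0],[-2,0,0]], "spin": [0,0]}'; python3 -m creep '{"xyz": [[-2,0,0],[-1,0,0]], "spin": [0,0]}'; python3 -m creep '{"xyz": [[-2,0,0],[0,0,0]], "spin": [0,0]}'
```

```text
time_s: 3.3
ee_pos: [0.5328, 0.3191, 0.1084]
eef_rot: [-3.141, -0.0, 1.571]
force: [-1.0, 4.4, -0.0]
grip_width: 0.0005
time_s: 3.55
ee_pos: [0.5332, 0.316, 0.1085]
eef_rot: [3.141, -0.0, 1.571]
force: [0.6, 5.0, -1.3]
grip_width: 0.0006
time_s: 3.8
ee_pos: [0.533, 0.3142, 0.1085]
eef_rot: [3.141, -0.001, 1.571]
force: [0.4, 5.9, -1.9]
grip_width: 0.0008
```

```bash
python3 -m creep '{"xyz": [[-2,0,0],[0,0,0]], "spin": [0,0]}';python3 -m creep '{"xyz": [[-2,0,0],[0,0,0]], "spin": [0,0]}'; python3 snap.py scene s3 200,130,160,120
```

```text
time_s: 4.05
ee_pos: [0.533, 0.3122, 0.1086]
eef_rot: [3.141, -0.001, 1.571]
force: [-0.3, 6.0, -0.9]
grip_width: 0.0002
time_s: 4.3
ee_pos: [0.533, 0.3103, 0.1086]
eef_rot: [3.141, -0.001, 1.571]
force: [-0.4, 6.8, -0.6]
grip_width: 0.0005
scale 5.0
4.3 [0.533  0.3103 0.1086] [ 3.141e+00 -1.000e-03  1.571e+00] [-0.4   6.83 -0.56] 0.0004717846974395873 [0.47 0.56 1.44 0.   1.14 0.47]
```

View pics/s3.png

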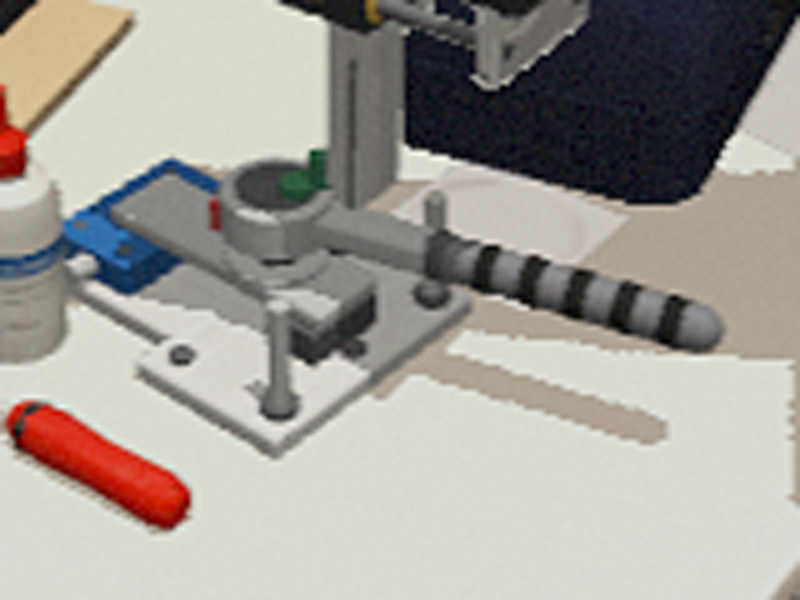

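```bash
python3 -m creep '{"xyz": [[8,0,0],[0,0,40],[0,0,0],[0,0,0]], "spin": [0,0,0,0]}' >/dev/null --help 2>/dev/null; python3 -c "
from station import ctrl
o=ctrl.get_obs();print(o['time_s'],o['ee_pos'])"
```

```text
4.35 [0.53298036 0.31026469 0.10854196]
```

```bash
python3 -m creep '{"xyz": [[6,0,0],[4,0,-30],[-20,-10,-60],[-20,-20,-50],[-20,0,0]], "spin": [0,0,0,0,0]}'; python3 -m creep '{"xyz": [[0,0,0],[0,0,0]], "spin": [0,0]}' 40 ; python3 snap.py wrist w3; python3 meas.py w3
```

```text
time_s: 4.97
ee_pos: [0.5036, 0.2602, 0.2511]
eef_rot: [3.135, -0.002, 1.571]
force: [0.8, -0.7, 0.1]
grip_width: 0.0003
time_s: 5.22
ee_pos: [0.5032, 0.2606, 0.2454]
eef_rot: [-3.139, 0.001, 1.57]
force: [-0.0, 0.4, -0.9]
grip_width: 0.0172
5.225 [0.5032 0.2606 0.2454] [-3.139e+00  1.000e-03  1.570e+00] [-0.    0.37 -0.85] 0.017244658078167607 [ 0.41  0.33  1.45 -0.    1.37  0.41]
yellow [328 156   8   7  41] [331.5 158.8] [0.59   0.2823 0.051 ]
red [ 279   12   69   20 1231] [313.5  21.4] [0.5616 0.4287 0.054 ]
red [350  15   6  14  67] [352.5  21.6] [0.6028 0.4285 0.054 ]
red [420  40  23  24 362] [429.7  51.6] [0.6887 0.3992 0.054 ]
red [444  40   8   7  38] [447.8  42.9] [0.707  0.4078 0.054 ]
red [351 132   3   4  10] [352.  133.8] [0.6113 0.3116 0.054 ]
green [294 129  31  28 215] [310.9 141. ] [0.5572 0.3065 0.095 ]
green box [array([0.5372, 0.2952]), array([0.5625, 0.3212]), array([0.5709, 0.3133]), array([0.5456, 0.287 ])]
```

View pics/w3.png

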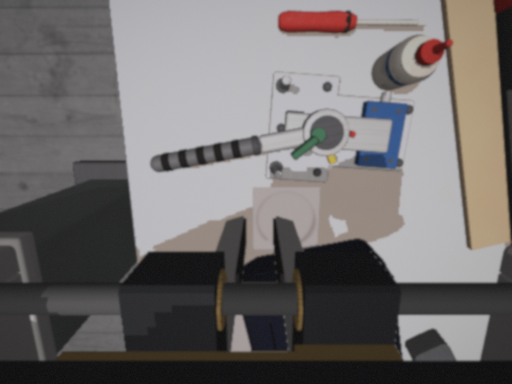

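Run:
```python
import pickle
from h import *
m=pickle.load(open('pics/w3.pkl','rb'))
e=onz(m,154,164,.067);s=onz(m,257,145,.067);c=onz(m,326.5,131.5,.078)
print(e,s,c)
for a,b in((s,e),(c,e)):
    d=b-a;print(np.arctan2(-d[1],-d[0]))
A=c[:2];print(np.linalg.norm(e-c))
for q in (-.6,0,.3,.6):
    a=-.08+q; print(q,A-.135*np.array([np.cos(a),np.sin(a)]))
```

```text
[0.38394077 0.27833895 0.067     ] [0.50160238 0.29991137 0.067     ] [0.576396  0.3153143 0.078    ]
0.18132907459513128
0.18981157872904214
0.19628345398469021
-0.6 [0.47142368 0.40020136]
0 [0.44182777 0.32610279]
0.3 [0.44464984 0.2858533 ]
0.6 [0.45924041 0.24823548]
```

```bash
python3 -m creep '{"xyz": [[15,-30,0],[16,-31,0],[0,0,0],[0,0,0],[0,0,0]], "spin": [0,0,-0.17,-0.17,-0.17]}' 56; python3 -m creep '{"xyz": [[0,0,0],[0,0,0],[0,0,0],[0,0,0],[0,0,0]], "spin": [-0.17,-0.17,-0.17,-0.17,-0.17]}'; python3 -m creep '{"xyz": [[0,0,0],[0,0,0],[0,0,20],[0,0,40],[0,0,0]], "spin": [-0.17,-0.17,-0.06,0,0]}';  python3 snap.py wrist w4
```

```text
time_s: 5.9
ee_pos: [0.4421, 0.292, 0.246]
eef_rot: [-3.14, 0.0, 2.087]
force: [-0.6, 0.8, -0.3]
grip_width: 0.0559
time_s: 6.52
ee_pos: [0.4421, 0.2919, 0.2459]
eef_rot: [-3.14, -0.001, 2.937]
force: [-0.6, -0.3, 0.1]
grip_width: 0.056
time_s: 7.15
ee_pos: [0.4411, 0.2912, 0.1841]
eef_rot: [-3.14, -0.006, -2.952]
force: [-0.6, -0.1, -0.0]
grip_width: 0.0561
7.15 [0.4411 0.2912 0.1841] [-3.14  -0.006 -2.952] [-0.65 -0.09 -0.01] 0.056068723999592854 [ 0.51  0.3   1.63 -0.    1.22 -1.25]
```

View pics/w4.png

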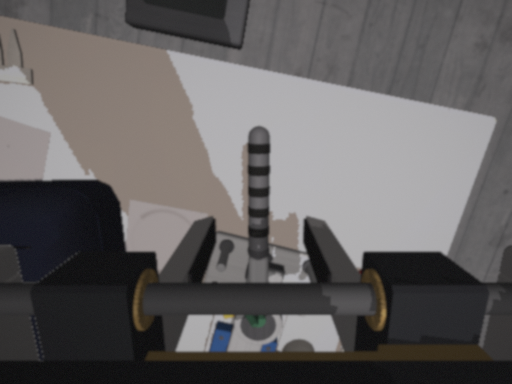

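```bash
python3 -m creep '{"xyz": [[0,0,40],[0,0,40],[0,0,34],[0,0,0],[0,0,0]], "spin": [0,0,0,0,0]}'; python3 -m creep '{"xyz": [[0,0,0],[0,0,0],[0,0,0]], "spin": [0,0,0]}' 28 10
```

```text
time_s: 7.82
ee_pos: [0.4432, 0.2921, 0.0751]
eef_rot: [3.141, 0.002, -2.952]
force: [0.9, -0.3, 1.1]
grip_width: 0.056
time_s: 8.2
ee_pos: [0.4424, 0.2916, 0.0735]
eef_rot: [3.141, 0.001, -2.952]
force: [0.0, -0.3, 0.0]
grip_width: 0.0303
```

```bash
python3 -m creep '{"xyz": [[-0.7,13.5,0],[-0.7,13.5,0],[-0.7,13.5,0],[-0.7,13.5,0]], "spin": [0.1,0.1,0.1,0.1]}'; python3 -m creep '{"xyz": [[-0.7,13.5,0],[-0.7,13.5,0],[-0.7,13.5,0]], "spin": [0.1,0.1,0.1]}';python3 -m creep '{"xyz": [[0,0,0],[0,0,0]], "spin": [0,0]}'; python3 snap.py scene s4 200,130,160,120
```

```text
time_s: 8.7
ee_pos: [0.443, 0.3454, 0.0732]
eef_rot: [-3.141, 0.0, 2.928]
force: [1.1, -2.4, -0.1]
grip_width: 0.0281
time_s: 9.07
ee_pos: [0.4574, 0.3832, 0.0731]
eef_rot: [-3.141, 0.0, 2.628]
force: [0.9, -1.9, 0.6]
grip_width: 0.0279
time_s: 9.32
ee_pos: [0.457, 0.3826, 0.0729]
eef_rot: [-3.141, -0.0, 2.633]
force: [-1.1, -0.4, -0.6]
grip_width: 0.0279
scale 5.0
9.325 [0.457  0.3826 0.0729] [-3.141 -0.     2.633] [-1.12 -0.36 -0.61] 0.02791880966914429 [ 0.64  0.56  1.53  0.    1.05 -0.43]
```

View pics/s4.png

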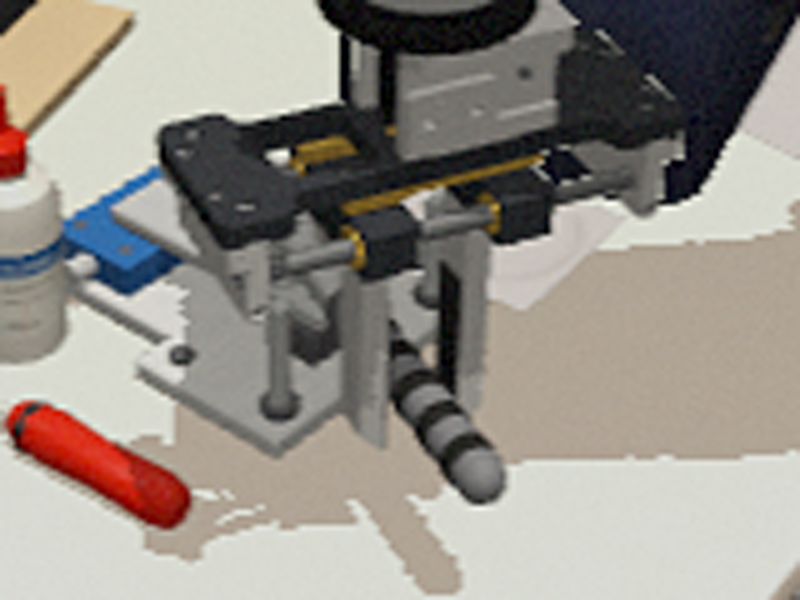

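```bash
python3 -m creep '{"xyz": [[-0.6,12,0],[0,0,0]], "spin": [0.09,0]}'; for i in 1; do python3 -m creep '{"xyz": [[-0.7,-13.5,0],[-0.7,-13.5,0],[-0.7,-13.5,0],[-0.4,-10,0]], "spin": [-0.1,-0.1,-0.1,-0.08]}'; done; python3 -m creep '{"xyz": [[-0.4,-10,0],[-0.4,-10,0]], "spin": [-0.08,-0.08]}'
```

```text
time_s: 9.62
ee_pos: [0.4637, 0.3931, 0.073]
eef_rot: [3.141, -0.0, 2.542]
force: [0.4, 0.5, -0.3]
grip_width: 0.0279
time_s: 10.12
ee_pos: [0.4432, 0.3469, 0.0732]
eef_rot: [3.14, 0.001, 2.927]
force: [2.4, 6.4, -4.4]
grip_width: 0.0278
time_s: 10.38
ee_pos: [0.4402, 0.3274, 0.0732]
eef_rot: [3.14, 0.0, 3.087]
force: [-0.5, 6.9, -2.9]
grip_width: 0.0278
```

```bash
python3 -m creep '{"xyz": [[-0.4,-10,0],[-0.4,-10,0]], "spin": [-0.08,-0.08]}';python3 -m creep '{"xyz": [[-0.3,-8,0],[-0.3,-8,0]], "spin": [-0.06,-0.06]}'; python3 snap.py side d5 180,140,160,120;python3 snap.py scene s5 200,130,160,120
```

```text
time_s: 10.62
ee_pos: [0.4402, 0.3074, 0.073]
eef_rot: [3.14, -0.001, -3.037]
force: [-4.3, 8.7, 0.1]
grip_width: 0.0278
time_s: 10.88
ee_pos: [0.4425, 0.2916, 0.073]
eef_rot: [3.14, -0.001, -2.917]
force: [-7.0, 7.1, 0.6]
grip_width: 0.0277
scale 5.0
10.875 [0.4425 0.2916 0.073 ] [ 3.140e+00 -1.000e-03 -2.917e+00] [-7.04  7.08  0.63] 0.02765542029552193 [ 0.51  0.44  1.72  0.    0.98 -1.28]
scale 5.0
10.925 [0.4428 0.2908 0.073 ] [ 3.141e+00 -1.000e-03 -2.914e+00] [-3.87  3.55  0.73] 0.02775693313946054 [ 0.51  0.44  1.72  0.    0.98 -1.29]
```

View pics/d5.png

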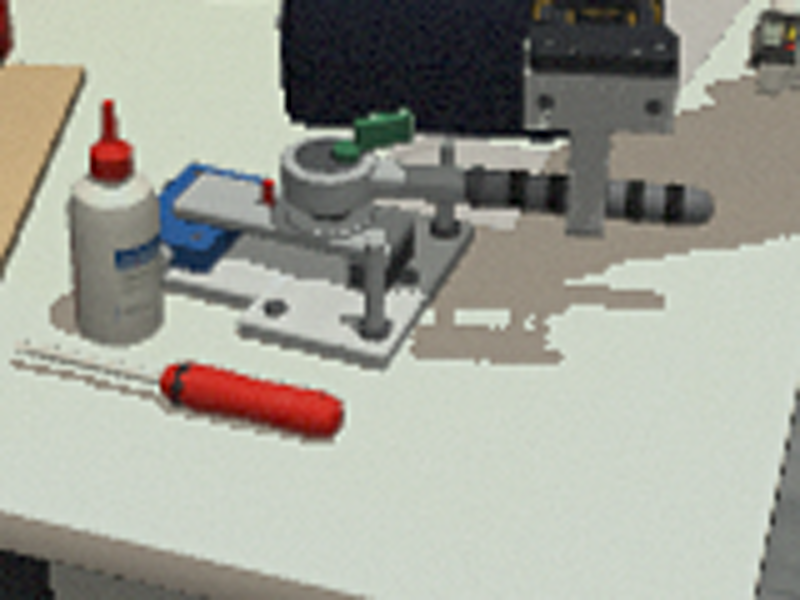

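View pics/s5.png

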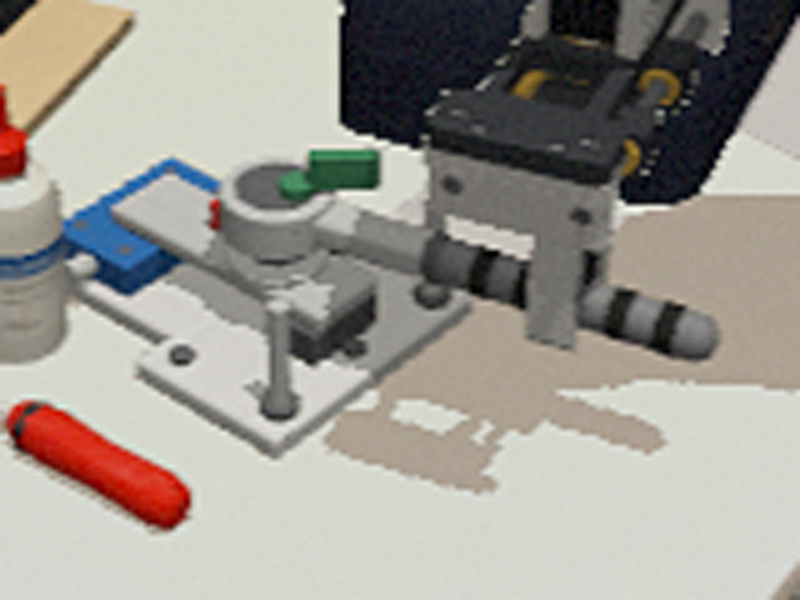

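```bash
python3 -m creep '{"xyz": [[-0.2,-7,0],[0,0,0]], "spin": [-0.05,0]}';python3 -m creep '{"xyz": [[-0.2,-7,0],[0,0,0]], "spin": [-0.05,0]}'
```

```text
time_s: 11.22
ee_pos: [0.4447, 0.2845, 0.073]
eef_rot: [3.141, -0.001, -2.869]
force: [-2.3, 1.8, 0.7]
grip_width: 0.0281
time_s: 11.48
ee_pos: [0.4468, 0.2778, 0.073]
eef_rot: [3.141, -0.001, -2.819]
force: [-3.8, 3.0, 0.7]
grip_width: 0.028
```

```bash
python3 -m creep '{"xyz": [[-0.2,-7,0],[0,0,0]], "spin": [-0.05,0]}'
```

```text
time_s: 11.72
ee_pos: [0.4492, 0.2712, 0.073]
eef_rot: [3.141, -0.001, -2.77]
force: [-3.9, 1.6, 0.5]
grip_width: 0.0278
```

```bash
python3 -m creep '{"xyz": [[-0.2,-7,0],[0,0,0]], "spin": [-0.05,0]}'; python3 -m creep '{"xyz": [[-0.1,-4,0],[0,0,0]], "spin": [-0.03,0]}'; python3 snap.py wrist w5; python3 meas.py w5
```

```text
time_s: 11.98
ee_pos: [0.452, 0.2647, 0.0729]
eef_rot: [3.141, -0.001, -2.72]
force: [-3.6, 2.0, 0.8]
grip_width: 0.0279
time_s: 12.22
ee_pos: [0.4535, 0.2613, 0.0729]
eef_rot: [3.141, -0.001, -2.69]
force: [-4.8, 2.9, 0.3]
grip_width: 0.0281
12.225 [0.4535 0.2613 0.0729] [ 3.141e+00 -1.000e-03 -2.690e+00] [-4.8   2.88  0.29] 0.028058422476002265 [ 0.45  0.43  1.74  0.    0.97 -1.57]
```

View pics/w5.png

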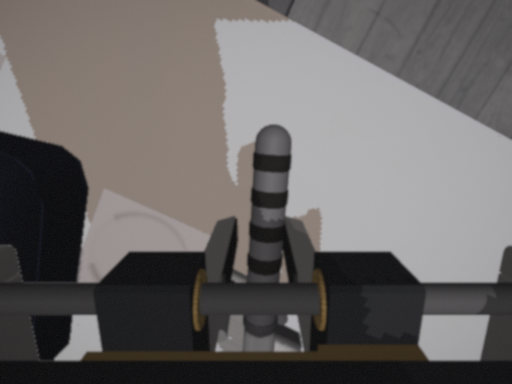

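```bash
python3 -m creep '{"xyz": [[-0.7,13.5,0],[-0.7,13.5,0],[-0.7,13.5,0],[-0.7,13.5,0],[-0.7,13.5,0]], "spin": [0.1,0.1,0.1,0.1,0.1]}'; python3 -m creep '{"xyz": [[-0.7,13.5,0],[-0.7,13.5,0],[-0.7,13.5,0],[-0.7,13.5,0],[-0.7,13.5,0]], "spin": [0.1,0.1,0.1,0.1,0.1]}'; python3 -m creep '{"xyz": [[0,8,0],[0,-2,0],[0,0,-30],[-20,0,-60],[-60,0,-60]], "spin": [0.05,0,0,0,0]}' 50; python3 -m creep '{"xyz": [[-50,0,-10],[-50,0,0],[0,0,0],[0,0,0]], "spin": [0,0,0,0]}';  python3 snap.py wrist w6; python3 meas.py w6
```

```text
time_s: 12.9
ee_pos: [0.4414, 0.3269, 0.0732]
eef_rot: [-3.141, 0.001, 3.089]
force: [1.8, -1.9, -0.2]
grip_width: 0.0281
time_s: 13.52
ee_pos: [0.4614, 0.3907, 0.073]
eef_rot: [-3.141, 0.001, 2.589]
force: [0.5, -2.5, -0.2]
grip_width: 0.028
time_s: 14.15
ee_pos: [0.5166, 0.3599, 0.2092]
eef_rot: [3.14, 0.001, 2.545]
force: [0.7, 0.1, 0.2]
grip_width: 0.0501
time_s: 14.65
ee_pos: [0.5989, 0.3033, 0.2163]
eef_rot: [-3.141, -0.0, 2.542]
force: [0.1, 0.2, -0.6]
grip_width: 0.0501
14.65 [0.5989 0.3033 0.2163] [-3.141 -0.     2.542] [ 0.09  0.19 -0.59] 0.050109816131814706 [ 0.41  0.59  1.14  0.    1.42 -0.56]
yellow [257 187   6   7  38] [259.6 190.3] [0.6076 0.2978 0.051 ]
red [ 320   53   46   66 1209] [341.8  86.1] [0.5639 0.4292 0.054 ]
red [355 116  13  10  69] [361.7 121.1] [0.6056 0.4288 0.054 ]
red [271 184   3   5  13] [272.  186.3] [0.611  0.3121 0.054 ]
red [362 187  26  21 357] [373.2 197.5] [0.6854 0.3984 0.054 ]
red [446 221  37  33 579] [464.5 237.8] [0.7871 0.4619 0.054 ]
green [236 122  26  38 216] [249.8 143.9] [0.5568 0.3214 0.095 ]
green box [array([0.5338, 0.316 ]), array([0.5341, 0.3268]), array([0.5727, 0.3265]), array([0.5726, 0.3154])]
```

View pics/w6.png

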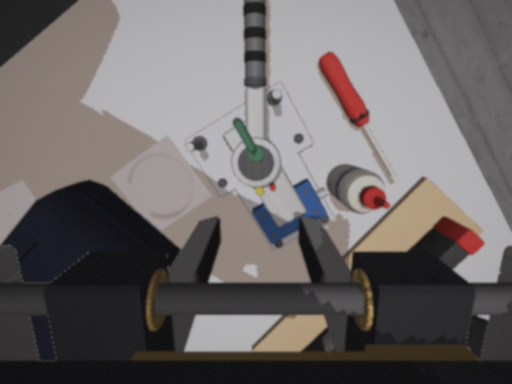

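```bash
python3 -m creep '{"xyz": [[50,0,0],[50,0,10],[60,0,40],[20,0,50],[0,0,0]], "spin": [0,0,0,0,0]}'; python3 -m creep '{"xyz": [[0,0,30],[0,0,30],[0,0,0],[0,0,0]], "spin": [0,0,0,0]}';  python3 -m creep '{"xyz": [[0,0,0],[0,0,0],[0,0,0]], "spin": [0,0,0]}' 27
```

```text
time_s: 15.32
ee_pos: [0.4546, 0.4008, 0.1194]
eef_rot: [-3.136, -0.002, 2.545]
force: [0.2, -0.8, 0.0]
grip_width: 0.0503
time_s: 15.82
ee_pos: [0.4587, 0.401, 0.0643]
eef_rot: [3.139, 0.001, 2.541]
force: [0.0, 0.2, 0.3]
grip_width: 0.0503
time_s: 16.2
ee_pos: [0.4576, 0.4005, 0.0623]
eef_rot: [3.142, 0.0, 2.541]
force: [-0.9, -1.5, 1.5]
grip_width: 0.0274
```

```bash
python3 -m creep '{"xyz": [[-8,0,-8],[-0.6,-10,0]], "spin": [0,-0.075]}'; python3 -m creep '{"xyz": [[-0.4,-9,0],[-0.3,-6,0]], "spin": [-0.065,-0.045]}'; python3 -m creep '{"xyz": [[-0.3,-6,0],[-0.3,-6,0]], "spin": [-0.045,-0.045]}'
```

```text
time_s: 16.45
ee_pos: [0.4601, 0.3875, 0.0709]
eef_rot: [3.14, 0.001, 2.617]
force: [0.7, 1.6, 0.4]
grip_width: 0.0272
time_s: 16.7
ee_pos: [0.453, 0.3739, 0.0707]
eef_rot: [3.14, 0.0, 2.727]
force: [0.1, 2.8, 0.5]
grip_width: 0.0268
time_s: 16.95
ee_pos: [0.4488, 0.3631, 0.0707]
eef_rot: [3.14, 0.0, 2.817]
force: [-1.3, 5.4, 1.2]
grip_width: 0.0268
```

```bash
python3 -m creep '{"xyz": [[-0.3,-6,0],[-0.2,-4,0]], "spin": [-0.045,-0.03]}'; python3 -m creep '{"xyz": [[-0.2,-4,0],[-0.2,-4,0]], "spin": [-0.03,-0.03]}'
```

```text
time_s: 17.2
ee_pos: [0.4461, 0.3537, 0.0707]
eef_rot: [3.139, 0.0, 2.892]
force: [-2.8, 9.7, -0.3]
grip_width: 0.027
time_s: 17.45
ee_pos: [0.4446, 0.346, 0.0707]
eef_rot: [3.139, 0.0, 2.952]
force: [-3.2, 9.2, 1.5]
grip_width: 0.0267
```

```bash
python3 -m creep '{"xyz": [[-0.1,-3,0],[-0.1,-3,0]], "spin": [-0.022,-0.022]}'; python3 -m creep '{"xyz": [[-0.1,-3,0],[0,-2,0]], "spin": [-0.022,-0.015]}'
```

```text
time_s: 17.7
ee_pos: [0.4436, 0.3401, 0.0707]
eef_rot: [3.139, 0.0, 2.996]
force: [-3.6, 8.4, 0.5]
grip_width: 0.027
time_s: 17.95
ee_pos: [0.4429, 0.335, 0.0706]
eef_rot: [3.139, -0.0, 3.032]
force: [-4.4, 8.3, 2.8]
grip_width: 0.0271
```

```bash
python3 -m creep '{"xyz": [[0,-2,0],[0,-2,0]], "spin": [-0.015,-0.015]}'
```

```text
time_s: 18.2
ee_pos: [0.4426, 0.3311, 0.0706]
eef_rot: [3.139, 0.0, 3.062]
force: [-5.6, 7.9, 1.5]
grip_width: 0.0273
```

```bash
python3 -m creep '{"xyz": [[0,-2,0],[0,-2,0]], "spin": [-0.015,-0.015]}'
```

```text
time_s: 18.45
ee_pos: [0.4422, 0.3271, 0.0706]
eef_rot: [3.139, -0.0, 3.092]
force: [-5.0, 7.3, 1.4]
grip_width: 0.027
```

```bash
python3 -m creep '{"xyz": [[0,-2,0],[0,-2,0]], "spin": [-0.015,-0.015]}'
```

```text
time_s: 18.7
ee_pos: [0.442, 0.3231, 0.0706]
eef_rot: [3.139, -0.0, 3.122]
force: [-6.0, 8.0, 1.9]
grip_width: 0.0268
```

```bash
python3 -m creep '{"xyz": [[0,-2,0],[0,-2,0]], "spin": [-0.015,-0.015]}'
```

```text
time_s: 18.95
ee_pos: [0.4419, 0.3192, 0.0706]
eef_rot: [3.139, -0.0, -3.131]
force: [-5.8, 9.0, 1.8]
grip_width: 0.0272
```

```bash
python3 -m creep '{"xyz": [[0,-2,0],[0,-1,0]], "spin": [-0.015,-0.008]}'
```

```text
time_s: 19.2
ee_pos: [0.4418, 0.3162, 0.0706]
eef_rot: [3.139, -0.0, -3.108]
force: [-7.3, 9.3, 2.2]
grip_width: 0.0271
```

```bash
python3 -m creep '{"xyz": [[0,-1,0],[0,-1,0]], "spin": [-0.008,-0.008]}'
```

```text
time_s: 19.45
ee_pos: [0.4418, 0.3143, 0.0706]
eef_rot: [3.139, -0.0, -3.092]
force: [-7.5, 9.8, 1.7]
grip_width: 0.0274
```

```bash
python3 -m creep '{"xyz": [[0,-1,0],[0,-1,0]], "spin": [-0.008,-0.008]}'
```

```text
time_s: 19.7
ee_pos: [0.4419, 0.3124, 0.0706]
eef_rot: [3.139, -0.0, -3.076]
force: [-7.3, 11.2, 2.0]
grip_width: 0.0271
```

```bash
python3 -m creep '{"xyz": [[0,-1,0],[0,-1,0]], "spin": [-0.008,-0.008]}';  python3 snap.py side d7 180,140,160,120
```

```text
time_s: 19.95
ee_pos: [0.442, 0.3104, 0.0706]
eef_rot: [3.139, -0.0, -3.06]
force: [-8.6, 10.7, 3.3]
grip_width: 0.027
scale 5.0
19.95 [0.442  0.3104 0.0706] [ 3.139 -0.    -3.06 ] [-8.61 10.72  3.33] 0.026984913569996414 [ 0.54  0.46  1.7   0.    0.98 -1.11]
```

View pics/d7.png

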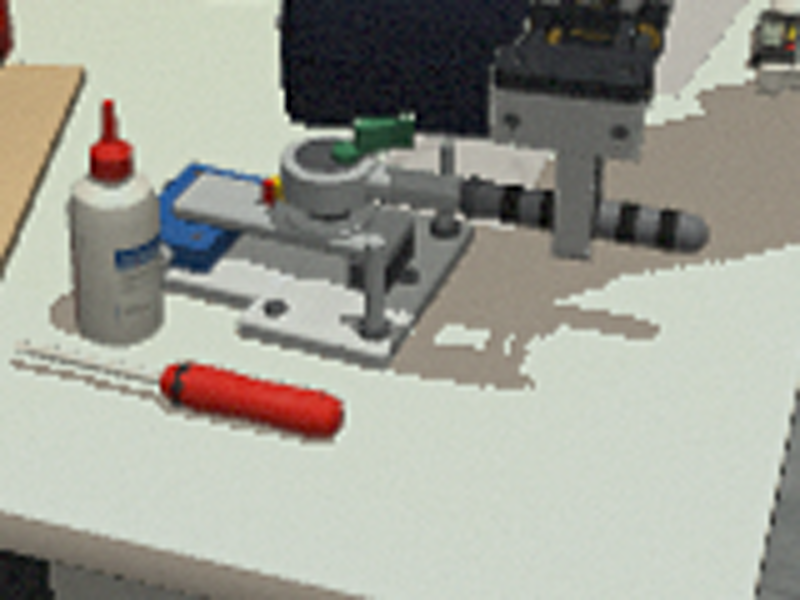

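```bash
python3 -m creep '{"xyz": [[0,-1,0],[0,-1,0]], "spin": [-0.008,-0.008]}'; python3 snap.py side d8 222,165,40,30; python3 snap.py scene s8 222,155,60,45
```

```text
time_s: 20.25
ee_pos: [0.4422, 0.3085, 0.0706]
eef_rot: [3.139, -0.0, -3.044]
force: [-8.3, 11.9, 2.5]
grip_width: 0.0274
scale 20.0
20.25 [0.4422 0.3085 0.0706] [ 3.139 -0.    -3.044] [-8.26 11.93  2.48] 0.027411774968372434 [ 0.54  0.46  1.7   0.    0.98 -1.13]
scale 13.333333333333334
20.3 [0.4421 0.3084 0.0706] [ 3.139e+00 -1.000e-03 -3.044e+00] [-8.48 11.04  2.7 ] 0.027211330220843415 [ 0.54  0.46  1.7   0.    0.98 -1.13]
```

View pics/d8.png

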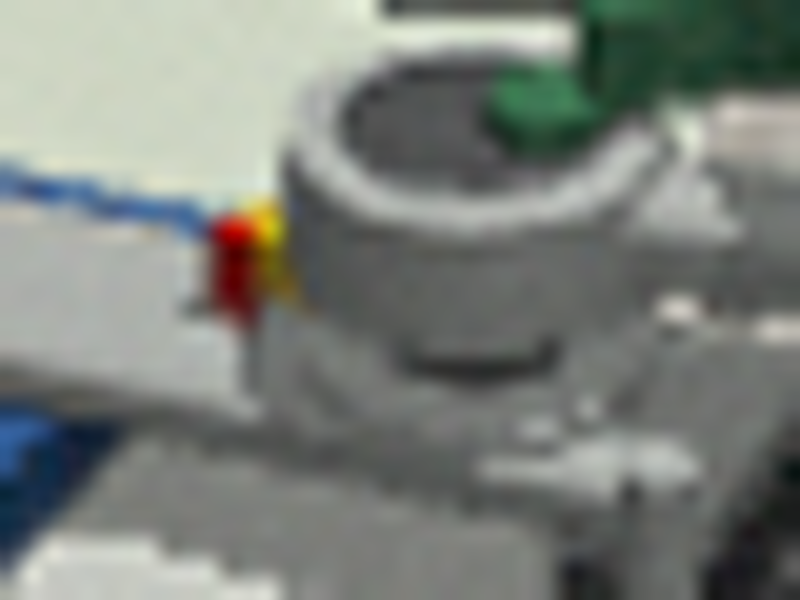

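View pics/s8.png

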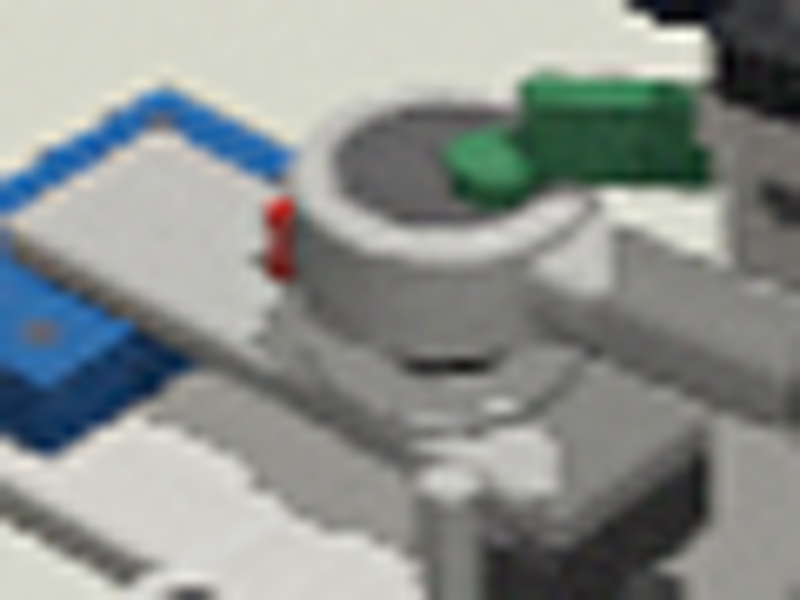

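```bash
python3 -m creep '{"xyz": [[0,-1,0],[0,0,0]], "spin": [-0.008,0]}'; python3 snap.py wrist w9; python3 snap.py side d9 222,165,40,30
```

```text
time_s: 20.6
ee_pos: [0.4422, 0.3074, 0.0706]
eef_rot: [3.139, -0.001, -3.036]
force: [-7.8, 10.1, 2.5]
grip_width: 0.0269
20.6 [0.4422 0.3074 0.0706] [ 3.139e+00 -1.000e-03 -3.036e+00] [-7.82 10.08  2.49] 0.026949563850135493 [ 0.54  0.46  1.7   0.    0.98 -1.14]
scale 20.0
20.65 [0.4422 0.3074 0.0706] [ 3.139e+00 -1.000e-03 -3.036e+00] [-7.56 10.42  3.12] 0.027397214738920386 [ 0.54  0.46  1.7   0.    0.98 -1.14]
```

View pics/w9.png

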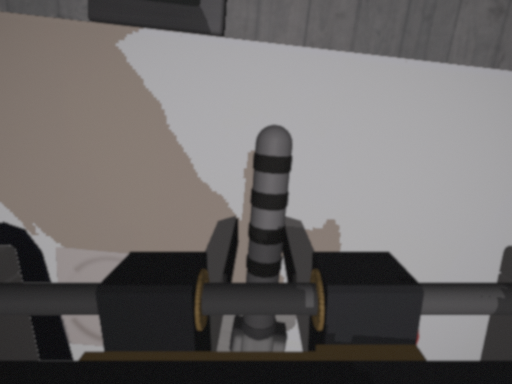

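View pics/d9.png

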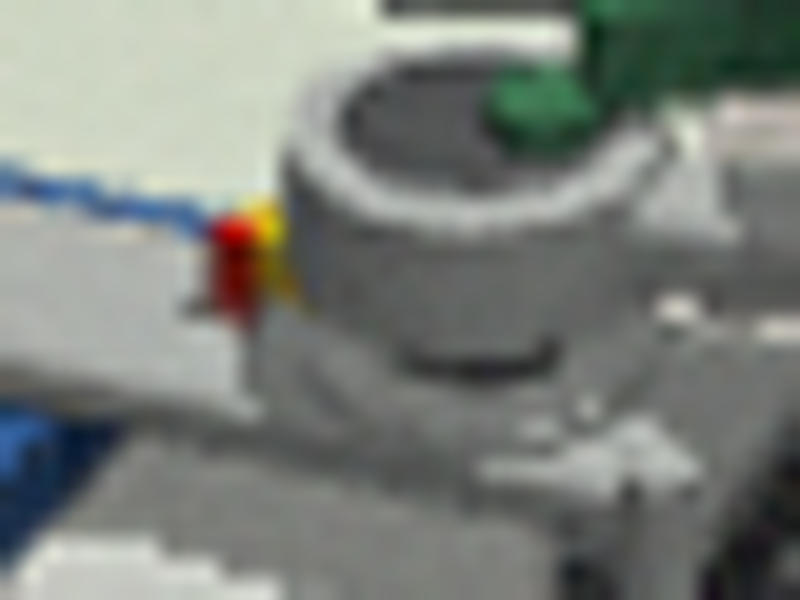

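```bash
python3 -m creep '{"xyz": [[0,3,0],[0,0,0],[0,0,-30],[-20,0,-60],[-60,0,-50]], "spin": [0,0,0,0,0]}' 50; python3 -m creep '{"xyz": [[-50,0,-10],[-50,0,0],[0,0,0],[0,0,0]], "spin": [0,0,0,0]}';  python3 snap.py wrist w10; python3 meas.py w10
```

```text
time_s: 21.32
ee_pos: [0.5103, 0.3165, 0.203]
eef_rot: [3.14, 0.003, -3.035]
force: [1.2, -0.3, -0.2]
grip_width: 0.05
time_s: 21.82
ee_pos: [0.6088, 0.3266, 0.2091]
eef_rot: [-3.141, -0.001, -3.037]
force: [0.3, 1.0, -0.4]
grip_width: 0.05
21.825 [0.6088 0.3266 0.2091] [-3.141e+00 -1.000e-03 -3.037e+00] [ 0.28  0.99 -0.38] 0.04995977513240912 [ 0.44  0.64  1.07  0.    1.43 -1.24]
yellow [236 178   8   9  45] [239.7 182.3] [0.6102 0.3043 0.051 ]
red [ 346  118   27   69 1090] [358.9 151.5] [0.5633 0.426  0.054 ]
red [244 182   5   5  17] [245.9 184.3] [0.611  0.3114 0.054 ]
red [346 187  13   7  57] [351.4 190. ] [0.6052 0.4257 0.054 ]
green [245 109  16  44 246] [251.4 135.1] [0.5561 0.3129 0.095 ]
green box [array([0.5344, 0.3049]), array([0.5323, 0.3155]), array([0.5695, 0.3228]), array([0.5716, 0.3119])]
```

View pics/w10.png

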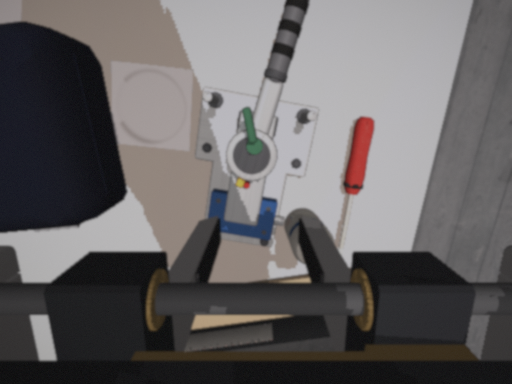

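Run:
```python
import pickle
from h import *
for f,e,s in (('w9',(274,137),(263,262)),('w10',(303,0),(274,76)),('w5',(273,137),(264,262)),('w6',(254,5),(256,82))):
    m=pickle.load(open(f'pics/{f}.pkl','rb'))
    E=onz(m,*e,.067);S=onz(m,*s,.067);d=E-S
    print(f,E.round(4),S.round(4),'a',np.arctan2(-d[1],-d[0]).round(3),'from axis',np.arctan2(.316-E[1],.575-E[0]).round(3))
```

```text
w9 [0.383  0.3083 0.067 ] [0.4563 0.3104 0.067 ] a 0.029 from axis 0.04
w10 [0.4342 0.3465 0.067 ] [0.5005 0.3282 0.067 ] a -0.27 from axis -0.214
w5 [0.3977 0.2413 0.067 ] [0.4664 0.2695 0.067 ] a 0.39 from axis 0.399
w6 [0.4563 0.3948 0.067 ] [0.5125 0.3584 0.067 ] a -0.574 from axis -0.586
```

Run:
```python
import cv2,pickle
from h import *
a=cv2.imread('pics/w10_raw.png')[60:240,190:330]; cv2.imwrite('pics/w10z.png',cv2.resize(a,None,fx=3.3,fy=3.3,interpolation=cv2.INTER_CUBIC))
for f in('w1','w3','w6','w10'):
    b=cv2.imread(f'pics/{f}_raw.png');m=pickle.load(open(f'pics/{f}.pkl','rb'))
    k=cv2.inRange(cv2.cvtColor(b,cv2.COLOR_BGR2HSV),(45,90,40),(85,255,255)); g=np.argwhere(k)[:,::-1]
    W=np.array([onz(m,*q,.09)[:2] for q in g]); C=np.array([.575,.316]); d=np.linalg.norm(W-C,axis=1)
    t=W[d>d.max()-.006].mean(0); n=W.mean(0); pc=W-n; u=np.linalg.svd(pc)[2][0]; u=u if u[0]>0 else -u
    print(f,'tip',t.round(4),'pca a',np.arctan2(u[1],u[0]).round(3),'tip-from-axis a',np.arctan2(C[1]-t[1],C[0]-t[0]).round(3))
```

```text
w1 tip [0.5389 0.3268] pca a -0.478 tip-from-axis a -0.29
w3 tip [0.5433 0.2932] pca a 0.744 tip-from-axis a 0.624
w6 tip [0.5368 0.3224] pca a -0.059 tip-from-axis a -0.165
w10 tip [0.5367 0.3066] pca a 0.312 tip-from-axis a 0.24
```

View pics/w10z.png

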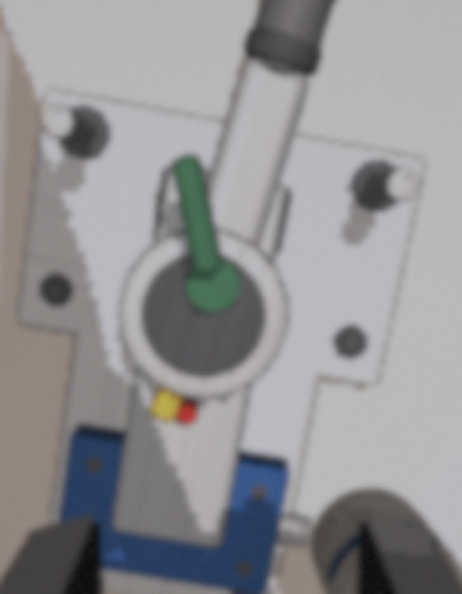

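```bash
python3 -m creep '{"xyz": [[54,13,0],[54,13,0],[54,13,0],[0,0,0],[0,0,20]], "spin": [0,0,0,0.17,0.17]}'; python3 -m creep '{"xyz": [[0,0,20],[0,0,0]], "spin": [0,0]}';  python3 snap.py wrist w11
```

```text
time_s: 22.5
ee_pos: [0.443, 0.3492, 0.1915]
eef_rot: [3.138, 0.003, 2.903]
force: [0.3, -0.1, -0.7]
grip_width: 0.0501
time_s: 22.75
ee_pos: [0.4428, 0.3483, 0.1689]
eef_rot: [-3.141, -0.001, 2.908]
force: [-0.0, 0.3, 0.1]
grip_width: 0.0499
22.75 [0.4428 0.3483 0.1689] [-3.141e+00 -1.000e-03  2.908e+00] [-0.01  0.3   0.14] 0.04990010353921619 [ 0.6   0.38  1.55  0.    1.21 -0.74]
```

View pics/w11.png

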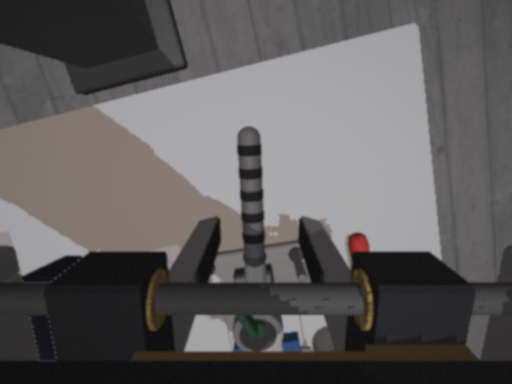

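```bash
python3 -m creep '{"xyz": [[0,0,40],[0,0,40],[0,0,18],[0,0,0],[0,0,0]], "spin": [0,0,0,0,0]}'; python3 -m creep '{"xyz": [[0,0,0],[0,0,0],[0,0,0]], "spin": [0,0,0]}' 28; python3 -m creep '{"xyz": [[-0.1,-5,0],[-0.1,-5,0],[0,0,0]], "spin": [-0.037,-0.037,0]}'
```

```text
time_s: 23.42
ee_pos: [0.4447, 0.3492, 0.0729]
eef_rot: [3.14, 0.002, 2.907]
force: [-0.9, 0.0, 0.5]
grip_width: 0.0495
time_s: 23.8
ee_pos: [0.444, 0.3486, 0.0714]
eef_rot: [3.141, 0.0, 2.907]
force: [-0.4, 0.1, 0.9]
grip_width: 0.0281
time_s: 24.18
ee_pos: [0.442, 0.3388, 0.0712]
eef_rot: [3.141, 0.0, 2.98]
force: [-0.0, -0.4, 0.1]
grip_width: 0.0282
```

```bash
python3 -m creep '{"xyz": [[-0.1,-4,0],[-0.1,-4,0],[0,0,0]], "spin": [-0.03,-0.03,0]}'; python3 -m creep '{"xyz": [[-0.1,-4,0],[0,0,0]], "spin": [-0.03,0]}'; python3 -m creep '{"xyz": [[-0.1,-4,0],[0,0,0]], "spin": [-0.03,0]}'
```

```text
time_s: 24.55
ee_pos: [0.441, 0.3308, 0.0712]
eef_rot: [3.141, -0.0, 3.041]
force: [-1.1, 2.9, 0.7]
grip_width: 0.0283
time_s: 24.8
ee_pos: [0.4406, 0.3269, 0.0712]
eef_rot: [3.141, -0.0, 3.071]
force: [-1.8, 3.0, 1.6]
grip_width: 0.0282
time_s: 25.05
ee_pos: [0.4404, 0.323, 0.0712]
eef_rot: [3.141, -0.0, 3.101]
force: [-1.8, 5.4, 2.2]
grip_width: 0.0282
```

```bash
python3 -m creep '{"xyz": [[-0.1,-4,0],[0,0,0]], "spin": [-0.03,0]}'; python3 -m creep '{"xyz": [[-0.1,-3,0],[0,0,0]], "spin": [-0.022,0]}'; python3 -m creep '{"xyz": [[-0.1,-3,0],[0,0,0]], "spin": [-0.022,0]}'
```

```text
time_s: 25.3
ee_pos: [0.4403, 0.3191, 0.0712]
eef_rot: [3.141, -0.0, 3.131]
force: [-3.0, 5.7, 1.2]
grip_width: 0.0282
time_s: 25.55
ee_pos: [0.4402, 0.3163, 0.0712]
eef_rot: [3.141, -0.0, -3.13]
force: [-2.7, 7.2, 1.1]
grip_width: 0.0278
time_s: 25.8
ee_pos: [0.4403, 0.3134, 0.0712]
eef_rot: [3.141, -0.001, -3.108]
force: [-3.8, 7.2, 1.6]
grip_width: 0.0279
```

```bash
python3 -m creep '{"xyz": [[-0.1,-3,0],[0,0,0]], "spin": [-0.022,0]}'; python3 -m creep '{"xyz": [[-0.1,-3,0],[0,0,0]], "spin": [-0.022,0]}'; python3 snap.py side d12 222,165,40,30
```

```text
time_s: 26.05
ee_pos: [0.4404, 0.3105, 0.0712]
eef_rot: [3.141, -0.001, -3.086]
force: [-4.5, 9.0, 1.8]
grip_width: 0.0283
time_s: 26.3
ee_pos: [0.4406, 0.3075, 0.0712]
eef_rot: [3.141, -0.001, -3.064]
force: [-5.2, 9.2, 2.2]
grip_width: 0.0281
scale 20.0
26.3 [0.4406 0.3075 0.0712] [ 3.141e+00 -1.000e-03 -3.064e+00] [-5.18  9.19  2.19] 0.02812650780848176 [ 0.54  0.46  1.7   0.    0.98 -1.11]
```

View pics/d12.png

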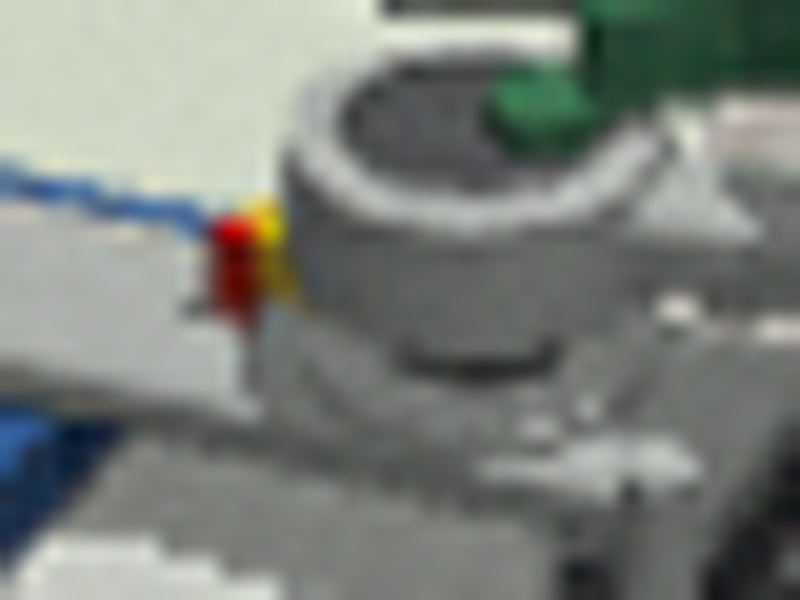

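```bash
python3 -m creep '{"xyz": [[0,5,0],[0,5,0],[0,5,0],[0,5,0],[0,5,0]], "spin": [0.037,0.037,0.037,0.037,0.037]}'; python3 -m creep '{"xyz": [[0,4,0],[0,3,0],[0,0,0]], "spin": [0.03,0.022,0]}'
```

```text
time_s: 26.98
ee_pos: [0.4411, 0.3318, 0.0711]
eef_rot: [-3.141, 0.0, 3.033]
force: [0.2, -0.1, -0.7]
grip_width: 0.0284
time_s: 27.35
ee_pos: [0.4419, 0.3388, 0.071]
eef_rot: [-3.141, -0.0, 2.982]
force: [-0.6, -0.3, 0.7]
grip_width: 0.0277
```

Unloaded. Opening, lifting clear and checking.

```bash
python3 -m creep '{"xyz": [[0,0,0],[0,0,0],[0,0,0],[0,0,-40],[0,0,-50]], "spin": [0,0,0,0,0]}' 56; python3 -m creep '{"xyz": [[-50,0,-40],[-50,0,-10],[-50,0,0],[0,0,0],[0,0,0]], "spin": [0,0,0,0,0]}';  python3 snap.py wrist w13; python3 meas.py w13
```

```text
time_s: 27.98
ee_pos: [0.4415, 0.3385, 0.1615]
eef_rot: [-3.14, -0.002, 2.982]
force: [0.5, -0.5, 0.5]
grip_width: 0.056
time_s: 28.6
ee_pos: [0.5883, 0.3152, 0.2098]
eef_rot: [-3.141, -0.001, 2.982]
force: [0.4, 0.3, 0.5]
grip_width: 0.0563
28.6 [0.5883 0.3152 0.2098] [-3.141e+00 -1.000e-03  2.982e+00] [0.44 0.28 0.48] 0.05633514278774878 [ 0.44  0.58  1.16  0.    1.4  -0.97]
yellow [251 201   6   6  30] [253.4 203.8] [0.6107 0.3043 0.051 ]
red [ 351  108   21   69 1112] [361.3 141.9] [0.5612 0.4269 0.054 ]
red [358 178  13   6  56] [364.3 180.8] [0.6032 0.4269 0.054 ]
red [258 202   4   5  13] [259.9 203.9] [0.6111 0.3117 0.054 ]
red [345 247  17  26 151] [352.9 256.1] [0.6897 0.4074 0.054 ]
green [239 137  25  38 238] [251.9 158.3] [0.5549 0.3131 0.095 ]
green box [array([0.5346, 0.3047]), array([0.5322, 0.3151]), array([0.5681, 0.3238]), array([0.5708, 0.3131])]
```

View pics/w13.png

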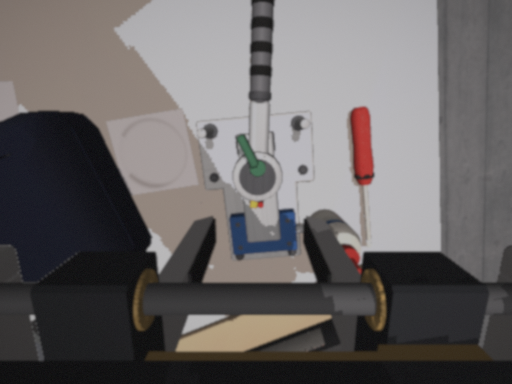

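```bash
python3 -c "
from station import ctrl
print(ctrl.hand_in())"
```

```text
the job is handed in; nothing more can be done
None
```

The job is handed in at about 28.7 s. The lever is over on the loosening side, and the bolt is backed off until its yellow lug rests against the red stop pin.

- **What I did:** I pushed the green lever over with closed fingers until it stopped and the wrench began to swing. I then straddled the handle and made two loosening strokes with a click-back between them. A third gentle push confirmed the end. I let the load off, opened the fingers and lifted clear.
- **Lug and pin:** The last wrist picture shows the lug against the pin. Their centres measured about 7.4 mm apart, against about 8 mm expected at contact, which is within the 2 mm calibration.
- **Feel of the end:** On the confirming push the torque rose past the normal driving level to about 1.25 N m, and the lug did not move. In the second stroke I had already gone to about 1.5 N m.
- **Lever:** It measured about 0.55 rad anticlockwise of the handle.
- **Bottle and screwdriver:** Both look undisturbed. The screwdriver measured the same to within about 3 mm.
- **What disagreed:** The end felt springy rather than abrupt. The handle swung back about 0.28 rad when I first let go, so I checked the end a second time. Some force readings also had an unexplained pull along the handle of up to about 8 N.
- **Near miss:** I mistyped one move with its height reversed. It was not carried out, and the arm stayed where it was.

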